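# Fan the specimen plates along the tray

## Task

A shingled row of steel specimen plates has been begun in the shallow white tray. Continue it lengthways along the tray with the two long two-hole plates from the worktop, in either order: lay each one in line with the row so that about the last quarter of the plate before it is covered and its own far end rests on the tray floor. Leave the plate already in the tray where it lies, flat.

Things in the scene. Friction and masses are not known exactly. Their poses are not given: they have to be found in the camera images.
- tray: shallow white plastic tray, fixed in place on the worktop, 260 mm long x 130 mm wide; rim 4 mm thick, its top 10 to 12 mm above the worktop; inner floor 4 mm above the worktop. Origin: centre of the underside; x along the length, pointing the way the row grows (roughly to the robot's left), y across, z up.
- first_plate: Flat bare-steel plate, 80 x 36 x 6 mm, about 0.13 kg, an 8 mm hole near each end (30 mm from the middle, ends alike). Origin: centre of the underside; x along the length, y across, z up. The start of the row: lies loose and flat on the tray floor at the tray's -x end (about 80 mm from the middle), its x along the tray's x. The next plates follow on its +x side.
- plate_a: Flat bare-steel plate, 80 x 36 x 6 mm, about 0.13 kg, an 8 mm hole near each end (30 mm from the middle, ends alike). Origin: centre of the underside; x along the length, y across, z up. Starts loose, flat on the worktop between robot and tray, its length roughly left-right. A 45 mm long plate with one central hole lies in line with the two long ones and is not part of the job; the places are mixed.
- plate_b: Flat bare-steel plate, 80 x 36 x 6 mm, about 0.13 kg, an 8 mm hole near each end (30 mm from the middle, ends alike). Origin: centre of the underside; x along the length, y across, z up. Starts loose, flat on the worktop between robot and tray, its length roughly left-right. A 45 mm long plate with one central hole lies in line with the two long ones and is not part of the job; the places are mixed.
Mind the look-alikes: they are no part of the job. Leave any orange, red or yellow look-alike of the plate_b alone.

How it is judged:
At the end, for the whole second after the job is handed in: First plate flat, moved under 15 mm. The long plates follow in either order, each resting on the one before and on the tray, 43 to 76 mm further along (4 to 37 mm overlap), within 17 mm of the first plate's centre line and 12 degrees of the tray's length, sloping 3 to 12 degrees, at rest (distance of first_plate from where it was at the start of the episode below 0.015 m and angle between first_plate's own z axis and vertical below 0.04 rad and ((y of plate_a in the frame of first_plate between -0.017 and 0.017 m and angle between the x axis of each of plate_a, plate_b and the x axis of tray, either way round below 0.21 rad and angle between plate_a's own z axis and vertical between 0.05 and 0.22 rad and contact force between each of plate_a, plate_b and tray above 0.02 N and linear speed of each of plate_a, plate_b below 0.02 m/s and y of plate_b in the frame of first_plate between -0.017 and 0.017 m and angle between plate_b's own z axis and vertical between 0.05 and 0.22 rad and x of plate_a in the frame of first_plate between 0.043 and 0.076 m and x of plate_b in the frame of first_plate above 0.085 m and horizontal distance between plate_a and plate_b between 0.043 and 0.076 m and contact force between plate_a and first_plate above 0.02 N and contact force between plate_a and plate_b above 0.02 N) or (y of plate_b in the frame of first_plate between -0.017 and 0.017 m and angle between the x axis of each of plate_b, plate_a and the x axis of tray, either way round below 0.21 rad and angle between plate_b's own z axis and vertical between 0.05 and 0.22 rad and contact force between each of plate_b, plate_a and tray above 0.02 N and linear speed of each of plate_b, plate_a below 0.02 m/s and y of plate_a in the frame of first_plate between -0.017 and 0.017 m and angle between plate_a's own z axis and vertical between 0.05 and 0.22 rad and x of plate_b in the frame of first_plate between 0.043 and 0.076 m and x of plate_a in the frame of first_plate above 0.085 m and horizontal distance between plate_b and plate_a between 0.043 and 0.076 m and contact force between plate_b and first_plate above 0.02 N and contact force between plate_b and plate_a above 0.02 N))); the robot touches nothing.
It also fails if it takes over 40 s, if anything falls off the work surface, if the arm or the gripper's body presses on something with over 40 N, if the wrist force passes 120 N, or if a joint passes its speed limit or range.

## Robot

A 7-joint arm with a two-finger parallel gripper is mounted at the origin on a cart in front of the work surface, level with it; the furniture and walls round the work are solid. World frame = base frame: x ahead of the robot, y to its left, z up, the work surface at z = 0. Lengths are in m, angles in rad, forces in N, time in s.
With the tool pointing down it reaches from about 0.35 to 0.9 m from the base axis. Payload 19.9 kg.
Tool frame: the origin (TCP) lies midway between the tips of the shut fingers; the grasp point (between the pads) lies r.pinch_z behind it (r.pinch_z is the distance from the TCP to the grasp point, in m); z points along the fingers, y is the direction in which the jaws open and shut (so a half turn about z gives the same grasp; the last joint's range is limited). The gripper opens to 85 mm and grips with 20 to 120 N. Pads are 22 mm wide; open, the fingers measure 114 mm over their backs; the gripper's body (76 mm by 85 mm) begins 54 mm behind the grasp point. The pads swing forward as they close: fully open they stand 13 mm farther back than shut.
Start: joints at [1.258, 0.417, -0.01, 1.614, 0.005, 1.111, -0.053], TCP at [0.168, -0.602, 0.231] pointing down, gripper open.
Joint ranges: [-2.81, 2.81], [-0.39, 2.02], [-1.27, 1.25], [0.06, 2.57], [-1.19, 4.33], [0.19, 2], [-2.82, 2.82]. Speed limits (rad/s): [1.89, 1.89, 2.39, 2.39, 3.01, 3.01, 3.01].

## Interface

Orientations are given as a unit quaternion [x, y, z, w].
In Python, from cell import monitor, imaging, job, r gives the robot as it stands.
- The arm moves only by the tool move_arm, never from a script. Its argument "targets" is a list of rows, each a list of 5 numbers: the shift along the tool's x, y, z in mm, then the turn about the tool's z in rad, then the opening, from 0 (shut) to 1 (fully open). In form: [[tx, ty, tz, spin, hand], ...]. A call has exactly 5 rows; each row is the pose to reach, as a shift and turn from the pose commanded when the call began, along the tool's axes at that moment; what a row does not reach only later rows make up. A row lasts 1/10 s, in which the tool goes at most 50 mm and 8.59 degrees, less where a joint would pass 70% of its speed; a pose out of reach is approached as far as the arm can. A call with a gripper value outside its range is refused whole. The fingers move at their own pace and stop on an object; the grip force is fixed at half the most. Time passes only in rows, so rows that repeat a pose let the fingers close, or fill a call up. It gives the time, the measured TCP pose, the force and the opening at its end, in the units of the state.
- monitor.state(): the state, without advancing time (a new reading comes with each control period).
- imaging.capture(name): name is "scene" or "top" or "wrist"; returns the picture (420x560x3 uint8, blue, green, red); there is no depth.
- imaging.calibration(name): a dict with "fx", "fy", "cx", "cy" (pixels), "extrinsics" (4x4, takes a point from camera to world coordinates); the wrist camera has in their place "hand_eye" (4x4, takes a point from camera to tool coordinates, whose origin is the TCP and whose axes are the flange's). Camera axes: x right, y down, z forward; pixel columns grow to the right and rows downward; lengths in m; the calibration is good to about 2 mm. A picture is of the moment at which its call begins: read the wrist's pose just before it. calibration takes no time and is no camera call.
- job.job_done(): hands the job in, once; it reports no verdict.
Trained networks look in the newest picture that a camera, given by its name, has taken for a name from the list of things; names that differ only in an ending like _2 or _b are one class to them, and where a whole thing is asked for, a point or a joint stands for the part that bears it (a point fixed in the world has none). Each returns a list of dicts, best first, with "conf" (0 to 1); they miss things now and then, are a little off and sometimes report something else, mostly with a low value. They report only what shows in the picture. A call takes as long as a camera call. They do not tell look-alikes from the thing itself.
- imaging.cut_out(thing, camera): "mask" (420x560 bool, what is visible of it) and "pixel" ([column, row] in pixels, amid what is visible of it).
- imaging.mark_of(thing, camera): "pixel" ([column, row] in pixels: a listed point, or the origin of a listed thing).
The state is a dict: "clock": time; "joint_pos": joint angles; "qvel": joint speeds; "effort": joint torques, N m; "tool_pos": TCP position; "tool_rot": TCP orientation; "ft_force": force on the tool from outside, world axes, zero at the start; "torque": the same for the moment, N m; "finger_gap": opening from 0.0 (shut) to 1.0 (fully open).
Only numpy, scipy, OpenCV 4.12 (cv2) and the standard library are available. Lean on these libraries where they do the work, as an engineer would, in place of code of your own. Each camera call takes 0.05 s, during which the arm holds its last target. There are 200 camera calls.

## Working session

There is one attempt and no reset: what is moved stays moved. The work goes in short steps, Python scripts to look and compute and a tool call to move; the robot and the scene stay as the last step left them, time stands still between calls to the robot, and variables do not carry over. Pictures are saved under pics/ and viewed, about 8 in all and at most 12, crops included, and the job is handed in when it is done.

Besides the shell and the picture viewer there is one more tool, called after "Call:" as a command line: name --pt "numbers of a row" for each row, then --argument value for the rest. move_arm: Moves the arm, as the interface text tells. Its arguments: {"type":"object","properties":{"targets":{"type":"array","items":{"type":"array","items":{"type":"number"}}}},"required":["targets"]}

```bash
ls; mkdir -p pics
python3 - <<'E'
from cell import monitor, imaging, job, r
import cv2,numpy as np
s=monitor.state();print(s,r.pinch_z)
for n in("top","scene"):
    im=imaging.capture(n);cv2.imwrite(f"pics/{n}0.png",im);c=imaging.calibration(n);print(n,c)
    for t in("tray","first_plate","plate_a"):
        for d in imaging.cut_out(t,n)[:5]:
            print(t,round(d["conf"],2),d["pixel"],d["mask"].sum())
print(imaging.calibration("wrist"))
E
```

```text
pics
{'clock': 0.0, 'joint_pos': array([ 1.25752219,  0.41799634, -0.01030171,  1.61419932,  0.00465466,
        1.11071118, -0.05301303]), 'qvel': array([ 0.00027172, -0.00178624,  0.00099682,  0.00167446, -0.00071123,
        0.00141826, -0.00053285]), 'effort': array([ 1.90849837e-04, -8.64451361e+01,  6.79043848e-01, -4.34901130e+01,
        1.91345299e-02,  7.37576222e-03, -6.08360807e-06]), 'tool_pos': array([ 0.16767712, -0.60170646,  0.23063574]), 'tool_rot': array([ 9.90783107e-01,  1.35456338e-01, -1.14373281e-04, -6.34893939e-04]), 'ft_force': array([ 0.15851595, -0.94737426,  1.10546261]), 'torque': array([ 0.01418703,  0.00434041, -0.01410135]), 'finger_gap': 0.9976767111315167} 0.0187
top {'fx': 522.112868914791, 'fy': 522.112868914791, 'cx': 274.0768986602019, 'cy': 212.4607548053157, 'extrinsics': array([[ 0.03752949, -0.97928607,  0.1989732 ,  0.26189911],
       [-0.99929237, -0.03727802,  0.00501114,  0.03808051],
       [ 0.00250999, -0.19902047, -0.97999212,  1.1266213 ],
       [ 0.        ,  0.        ,  0.        ,  1.        ]])}
tray 0.71 [223.8, 238.8] 597

[... 576 characters left out ...]
    ,  0.        ,  0.        ,  1.        ]])}
tray 0.88 [282.1, 191.4] 3442
first_plate 0.78 [310.1, 174.6] 306
plate_a 0.89 [254.9, 324.1] 994
plate_a 0.84 [270.9, 262.0] 616
plate_a 0.68 [316.4, 232.2] 484
plate_a 0.58 [219.9, 236.8] 451
{'fx': 354.94419836968876, 'fy': 354.94419836968876, 'cx': 274.84214583279453, 'cy': 201.39551752817636, 'hand_eye': array([[ 1.08106065e-03, -9.63115885e-01, -2.69084789e-01,
         6.75007379e-02],
       [ 9.99999334e-01,  9.32660641e-04,  6.79338487e-04,
         1.23655042e-03],
       [-4.03316896e-04, -2.69085345e-01,  9.63116252e-01,
        -1.43230001e-01],
       [ 0.00000000e+00,  0.00000000e+00,  0.00000000e+00,
         1.00000000e+00]])}
```

Run:
```python
import cv2
im=cv2.imread("pics/top0.png")[120:330,120:400];cv2.imwrite("pics/top0c.png",cv2.resize(im,(800,600),interpolation=cv2.INTER_CUBIC))
```

```text
(no output)
```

View pics/top0c.png

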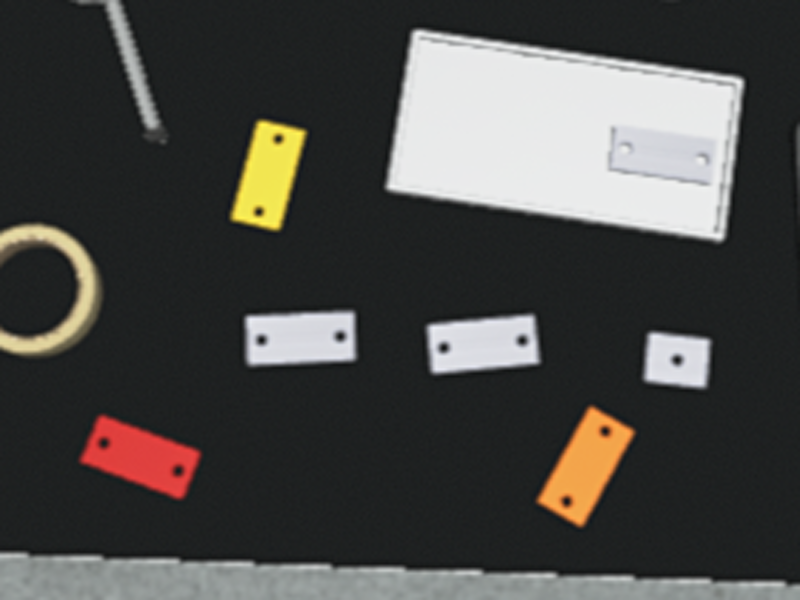

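The top view (crop scale 1/0.35, offset 120,120) shows the two long steel plates at about full-picture pixels (225,238) and (289,240). The short plate is at (357,246) and the first plate is in the tray at (352,174). The yellow, red and orange plates are look-alikes. Next I measure the poses.

```bash
cat > h.py <<'E'
import numpy as np,cv2
from scipy.spatial.transform import Rotation as R
def to_plane(px,K,T,z):
    px=np.atleast_2d(px).astype(float)
    d=np.c_[(px[:,0]-K["cx"])/K["fx"],(px[:,1]-K["cy"])/K["fy"],np.ones(len(px))]@T[:3,:3].T
    return (T[:3,3]+d*((z-T[2,3])/d[:,2])[:,None])[:,:2]
def rect(mask,K,T,z):
    c=max(cv2.findContours(mask.astype(np.uint8),0,1)[0],key=cv2.contourArea)[:,0]
    w=to_plane(c,K,T,z)*1000
    (cx,cy),(a,b),_=cv2.minAreaRect(w.astype(np.float32))
    p=cv2.boxPoints(cv2.minAreaRect(w.astype(np.float32)))
    e=[p[1]-p[0],p[2]-p[1]];l=max(e,key=np.linalg.norm)
    return round(cx),round(cy),round(max(a,b)),round(min(a,b)),round(np.degrees(np.arctan2(l[1],l[0]))%180,1)
def wristT(s,C):
    T=np.eye(4);T[:3,:3]=R.from_quat(s["tool_rot"]).as_matrix();T[:3,3]=s["tool_pos"];return T@C["hand_eye"]
def tool_yaw(s):
    y=R.from_quat(s["tool_rot"]).as_matrix()[:,1];return np.degrees(np.arctan2(y[1],y[0]))
def shift(s,dw):  # world mm -> tool mm
    return R.from_quat(s["tool_rot"]).as_matrix().T@np.array(dw)
E
python3 - <<'E'
from cell import monitor, imaging
from h import *
im=cv2.imread("pics/top0.png");K=imaging.calibration("top");T=K["extrinsics"]
g=cv2.cvtColor(im,cv2.COLOR_BGR2GRAY)
m=(g>110)
n,lab=cv2.connectedComponents(m.astype(np.uint8))
for nm,p,z in(("P1",(225,244),.006),("P2",(289,247),.006),("short",(350,248),.006),("tray",(300,160),.011)):
    print(nm,rect(lab==lab[p[1],p[0]],K,T,z))
print(g[160,300],g[174,352])
for d in imaging.cut_out("first_plate","scene")[:1]:
    S=imaging.calibration("scene")
    print("fp scene",rect(d["mask"],S,S["extrinsics"],.010))
tm=cv2.erode((lab==lab[160,300]).astype(np.uint8),np.ones((3,3)))
m2=cv2.inRange(g,120,222)
roi=np.zeros_like(m2);roi[158:190,330:371]=1
m2=cv2.morphologyEx(m2*roi,cv2.MORPH_OPEN,np.ones((5,5)))
print("fp top",rect(m2,K,T,.010))
s=monitor.state();print(tool_yaw(s))
for x in ([450,100],):
    print(shift(s,[x[0]-168,x[1]+602,0]))
E
```

```text
P1 (429, 148, 82, 39, np.float32(94.9))
P2 (430, 10, 83, 39, np.float32(97.4))
short (423, -137, 47, 39, np.float32(85.4))
tray (597, -49, 263, 134, np.float32(83.3))
233 213
fp scene (578, -121, 85, 42, np.float32(85.1))
fp top (582, -122, 82, 38, np.float32(83.8))
-74.42436191246573
[ 4.60138274e+02 -6.00500425e+02  9.04144518e-02]
```

Call:
move_arm --pt "216 -170 0 -0.75 0.7" --pt "216 -170 0 -0.75 0.7" --pt "216 -170 0 -0.75 0.7" --pt "216 -170 0 -0.75 0.7" --pt "216 -170 0 -0.75 0.7"

```text
clock: 0.95
tool_pos: [0.3163, -0.3986, 0.2315]
tool_rot: [0.871, 0.492, -0.0, 0.0]
ft_force: [1.2, -1.5, -0.3]
finger_gap: 0.698
```

```bash
cat > to.py <<'E'
import sys
from cell import monitor
from h import *
# usage: x y z(mm) tool-y-yaw(deg)
x,y,z,a=map(float,sys.argv[1:]);s=monitor.state()
p=s["tool_pos"]*1000;yw=tool_yaw(s)
print("t",round(s["clock"],2),"tcp",p.round(1),"yaw",round(yw,1),"gap",round(s["finger_gap"],3),"F",s["ft_force"].round(1))
print("shift",shift(s,np.array([x,y,z])-p).round(1),"spin",round(-np.radians((a-yw+180)%360-180),3))
E
python3 to.py 430 10 150 7.4
```

```text
t 0.95 tcp [ 316.3 -398.6  231.5] yaw -31.1 gap 0.698 F [ 1.2 -1.5 -0.3]
shift [ 408.6 -113.8   81.3] spin -0.672
```

Call:
move_arm --pt "230 -70 40 -0.67 0.7" --pt "230 -70 40 -0.67 0.7" --pt "230 -70 40 -0.67 0.7" --pt "230 -70 40 -0.67 0.7" --pt "230 -70 40 -0.67 0.7"

```text
clock: 1.45
tool_pos: [0.376, -0.1655, 0.1912]
tool_rot: [0.661, 0.751, -0.0, 0.0]
ft_force: [1.3, -1.4, -0.6]
finger_gap: 0.701
```

```bash
python3 to.py 430 10 150 7.4
```

```text
t 1.45 tcp [ 376.  -165.5  191.2] yaw 7.3 gap 0.701 F [ 1.3 -1.4 -0.6]
shift [167.2  75.9  41.1] spin -0.002
```

Call:
move_arm --pt "45 20 10 0 0.7" --pt "85 38 20 0 0.7" --pt "125 57 30 0 0.7" --pt "167 76 41 0 0.7" --pt "167 76 41 0 0.7"

```text
clock: 1.95
tool_pos: [0.4318, 0.0127, 0.1497]
tool_rot: [0.661, 0.751, 0.001, -0.001]
ft_force: [-0.4, -0.7, 0.5]
finger_gap: 0.699
```

```bash
cat > look.py <<'E'
import sys
from cell import monitor, imaging
from h import *
name=sys.argv[1]; z=float(sys.argv[2])
s=monitor.state();im=imaging.capture("wrist");cv2.imwrite(f"pics/{name}.png",im)
C=imaging.calibration("wrist");T=wristT(s,C)
print("tcp",s["tool_pos"].round(4),"yaw",round(tool_yaw(s),1))
for d in imaging.cut_out("plate_a","wrist")[:5]:
    print(round(d["conf"],2),d["pixel"],rect(d["mask"],C,T,z))
E
python3 look.py w1 0.006
```

```text
tcp [0.4318 0.0127 0.1497] yaw 7.3
0.9 [492.8, 6.1] (563, 159, 67, 20, np.float32(7.4))
0.75 [292.0, 32.0] (431, 129, 46, 37, np.float32(97.0))
0.7 [271.9, 189.3] (430, 8, 82, 37, np.float32(97.0))
```

View pics/w1.png

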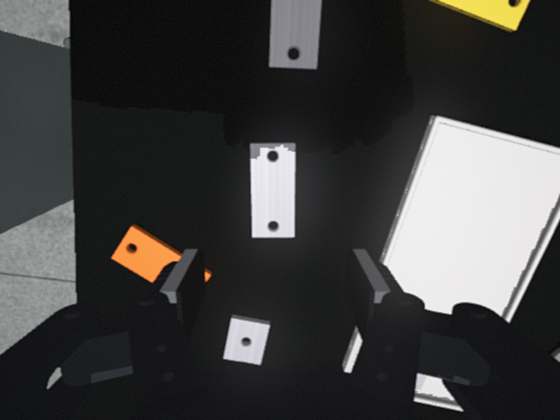

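The wrist view shows the plate at (272,190), measured at (430,8) with its length at 97°. This agrees with the top view, so I descend.

Call:
move_arm --pt "-1 0 45 0 0.7" --pt "-1 0 90 0 0.7" --pt "-1 0 125 0 0.7" --pt "-1 0 142 0 0.7" --pt "-1 0 148 0 0.7"

```text
clock: 2.55
tool_pos: [0.4303, 0.0052, 0.001]
tool_rot: [0.664, 0.748, -0.001, -0.001]
ft_force: [0.7, 0.9, 0.1]
finger_gap: 0.702
```

Call:
move_arm --pt "0 0 0 0 0.7" --pt "0 0 0 0 0.3" --pt "0 0 0 0 0.2" --pt "0 0 0 0 0.2" --pt "0 0 0 0 0.2"

```text
clock: 3.05
tool_pos: [0.432, 0.0059, 0.0037]
tool_rot: [0.663, 0.748, 0.0, 0.001]
ft_force: [-3.7, -0.5, 19.0]
finger_gap: 0.376
```

Call:
move_arm --pt "0 0 -1 0 0.2" --pt "0 0 -2 0 0.0" --pt "0 0 -2 0 0.0" --pt "0 0 -2 0 0.0" --pt "0 0 -2 0 0.0"

```text
clock: 3.55
tool_pos: [0.4312, 0.0063, 0.0043]
tool_rot: [0.663, 0.749, 0.0, -0.0]
ft_force: [0.8, -0.2, -2.1]
finger_gap: 0.372
```

Call:
move_arm --pt "0 0 -15 0 0.0" --pt "0 0 -35 0 0.0" --pt "0 0 -60 0 0.0" --pt "0 0 -60 0 0.0" --pt "0 0 -60 0 0.0"

```text
clock: 4.05
tool_pos: [0.4314, 0.0061, 0.0643]
tool_rot: [0.663, 0.748, 0.0, 0.0]
ft_force: [0.2, -0.3, -1.8]
finger_gap: 0.367
```

```bash
python3 look.py w2 0.063; python3 to.py 589 -62 70 -6.3
```

```text
tcp [0.4314 0.0061 0.0643] yaw 6.9
0.72 [300.8, 25.2] (429, 102, 26, 14, np.float32(7.0))
0.67 [273.5, 246.2] (430, 7, 83, 38, np.float32(97.4))
0.67 [88.2, 289.6] (352, -23, 29, 29, np.float32(61.4))
0.51 [507.2, 249.8] (526, 14, 137, 61, np.float32(109.2))
t 4.15 tcp [430.8   6.3  63.6] yaw 6.9 gap 0.372 F [-0.3 -0.5 -0.9]
shift [-86.8 148.8  -6.6] spin 0.231
```

View pics/w2.png

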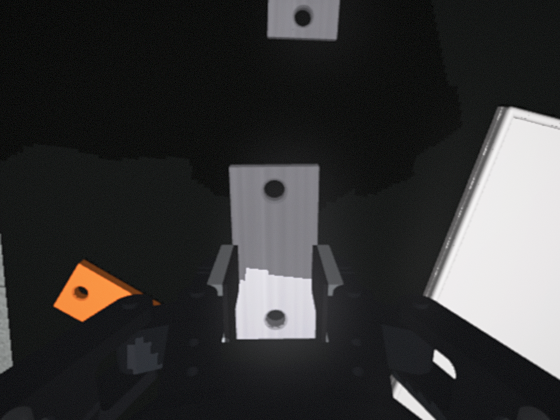

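The plate is held level and centred at (273,250). I now move over the tray.

Call:
move_arm --pt "-22 37 -7 0.05 0.0" --pt "-44 75 -7 0.11 0.0" --pt "-66 112 -7 0.17 0.0" --pt "-87 149 -7 0.231 0.0" --pt "-87 149 -7 0.231 0.0"

```text
clock: 4.65
tool_pos: [0.5929, -0.0643, 0.0698]
tool_rot: [0.747, 0.665, 0.0, 0.0]
ft_force: [-1.9, -0.1, -1.6]
finger_gap: 0.369
```

```bash
python3 - <<'E'
from cell import monitor, imaging
from h import *
im=imaging.capture("top");cv2.imwrite("pics/top1.png",im)
s=monitor.state();im=imaging.capture("wrist");cv2.imwrite("pics/w3.png",im)
E
python3 to.py 589 -62 15 -6.3
```

```text
t 4.75 tcp [589.2 -61.9  69.6] yaw -6.3 gap 0.367 F [-0.3  0.4 -1.6]
shift [-0.2 -0.1 54.6] spin 0.0
```

View pics/w3.png

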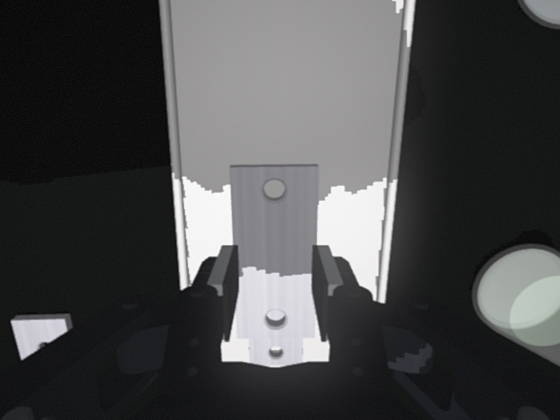

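The held plate is parallel with the tray and centred on it. The first plate's near hole shows at (276,351), so I use it as a cross-check.

Run:
```python
from cell import monitor, imaging
from h import *
s=monitor.state();C=imaging.calibration("wrist")
print(to_plane([276,351],C,wristT(s,C),.010)*1000, "expect", 582+30*.11,-122+30*.994)
```

```text
[[ 579.49612261 -155.90949798]] expect 585.3 -92.18
```

It matches the first plate's far hole (expected (579,-152)) to within 4 mm. I lower the plate, aiming 2 mm further back.

Call:
move_arm --pt "-2 0 25 0 0.0" --pt "-2 0 42 0 0.0" --pt "-2 0 50 0 0.0" --pt "-2 0 54 0 0.0" --pt "-2 0 54 0 0.0"

```text
clock: 5.25
tool_pos: [0.5892, -0.0637, 0.0171]
tool_rot: [0.745, 0.667, -0.0, -0.0]
ft_force: [-0.2, 0.1, -1.3]
finger_gap: 0.371
```

Call:
move_arm --pt "0 0 1 0 0.0" --pt "0 0 1.5 0 0.0" --pt "0 0 1.5 0 0.0" --pt "0 0 1.5 0 0.0" --pt "0 0 1.5 0 0.0"

```text
clock: 5.75
tool_pos: [0.5895, -0.064, 0.0159]
tool_rot: [0.745, 0.667, 0.0, 0.0]
ft_force: [-0.5, -0.3, -2.0]
finger_gap: 0.369
```

Call:
move_arm --pt "0 0 1.5 0 0.0" --pt "0 0 1.5 0 0.0" --pt "0 0 1.5 0 0.42" --pt "0 0 1.5 0 0.5" --pt "0 0 1.5 0 0.6"

```text
clock: 6.25
tool_pos: [0.5895, -0.064, 0.0143]
tool_rot: [0.745, 0.667, 0.0, -0.0]
ft_force: [0.0, -0.2, -0.2]
finger_gap: 0.599
```

Call:
move_arm --pt "0 0 0 0 0.65" --pt "0 0 -15 0 0.7" --pt "0 0 -45 0 0.7" --pt "0 0 -90 0 0.7" --pt "0 0 -90 0 0.7"

```text
clock: 6.75
tool_pos: [0.5922, -0.0639, 0.1106]
tool_rot: [0.745, 0.667, 0.003, 0.003]
ft_force: [0.9, 0.4, -0.8]
finger_gap: 0.699
```

```bash
python3 look.py w4 0.010;python3 to.py 429 147 150 4.9
```

```text
tcp [ 0.5922 -0.0639  0.1106] yaw -6.3
0.9 [269.0, 198.3] (589, -64, 82, 37, np.float32(84.1))
t 6.85 tcp [590.1 -64.2 106.3] yaw -6.3 gap 0.701 F [-0.7  0.7 -0.3]
shift [ 192.2 -183.2  -44.2] spin -0.196
```

View pics/w4.png

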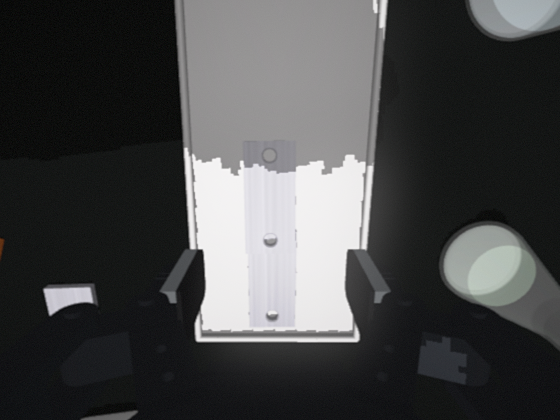

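The plate is down in line with the row: far-end hole at (269,155), centre (589,-64), 84°. Now I fetch the second plate.

Call:
move_arm --pt "35 -33 -44 -0.05 0.7" --pt "70 -66 -44 -0.1 0.7" --pt "105 -100 -44 -0.15 0.7" --pt "140 -133 -44 -0.196 0.7" --pt "170 -162 -44 -0.196 0.7"

```text
clock: 7.35
tool_pos: [0.4452, 0.1238, 0.1482]
tool_rot: [0.675, 0.737, -0.0, -0.0]
ft_force: [1.2, 1.7, 0.2]
finger_gap: 0.701
```

Call:
move_arm --pt "18 -25 0 0 0.7" --pt "18 -25 0 0 0.7" --pt "18 -25 0 0 0.7" --pt "18 -25 0 0 0.7" --pt "18 -25 0 0 0.7"

```text
clock: 7.85
tool_pos: [0.4211, 0.1379, 0.1481]
tool_rot: [0.677, 0.736, -0.0, -0.0]
ft_force: [1.2, -0.2, -0.7]
finger_gap: 0.703
```

```bash
python3 look.py w5 0.006;python3 to.py 429 147 4 4.9
```

```text
tcp [0.4211 0.1379 0.1481] yaw 4.8
0.97 [430.0, 402.9] (594, -62, 55, 36, np.float32(95.8))
0.84 [169.3, 32.3] (332, 249, 57, 38, np.float32(71.9))
0.78 [447.7, 150.0] (556, 178, 83, 37, np.float32(168.8))
0.68 [282.6, 176.5] (430, 146, 80, 36, np.float32(95.5))
t 7.95 tcp [420.9 138.1 148.1] yaw 4.9 gap 0.699 F [-0.2 -0.6  0.4]
shift [  8.2   8.9 144.1] spin -0.001
```

View pics/w5.png

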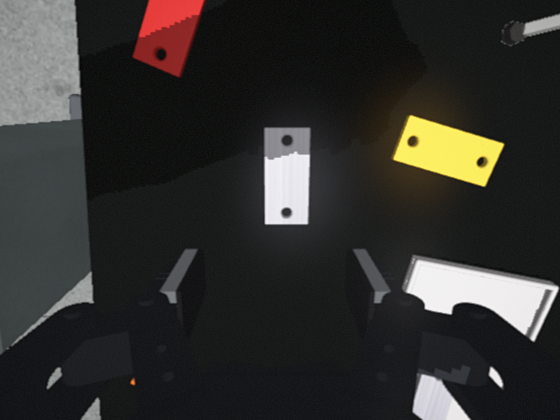

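The steel plate is at (286,176), measured at (430,146). I descend to a TCP height of 4 mm and grip.

Call:
move_arm --pt "7 9.5 40 0 0.7" --pt "7 9.5 85 0 0.7" --pt "7 9.5 122 0 0.7" --pt "7 9.5 138 0 0.7" --pt "7 9.5 144 0 0.7"

```text
clock: 8.45
tool_pos: [0.4286, 0.146, 0.0025]
tool_rot: [0.676, 0.737, -0.001, -0.001]
ft_force: [1.1, 0.3, 0.4]
finger_gap: 0.699
```

Call:
move_arm --pt "0 0 0 0 0.6" --pt "0 0 0 0 0.3" --pt "0 0 0 0 0.0" --pt "0 0 0 0 0.0" --pt "0 0 0 0 0.0"

```text
clock: 8.95
tool_pos: [0.4308, 0.1467, 0.006]
tool_rot: [0.676, 0.737, 0.001, 0.001]
ft_force: [-3.7, -0.3, 19.8]
finger_gap: 0.004
```

Call:
move_arm --pt "0 0 0 0 0.0" --pt "0 0 -15 0 0.0" --pt "0 0 -40 0 0.0" --pt "0 0 -66 0 0.0" --pt "0 0 -66 0 0.0"

```text
clock: 9.45
tool_pos: [0.4314, 0.1467, 0.0737]
tool_rot: [0.676, 0.737, 0.002, 0.002]
ft_force: [0.6, -0.3, -0.1]
finger_gap: 0.002
```

```bash
python3 look.py w6 0.068; python3 to.py 595 -5 70 -6.2
```

```text
tcp [0.4314 0.1467 0.0737] yaw 4.9
0.97 [107.9, 35.5] (358, 235, 33, 28, np.float32(72.2))
0.95 [268.7, 198.4] (427, 170, 49, 26, np.float32(95.0))
0.72 [481.4, 175.8] (517, 189, 59, 26, np.float32(169.5))
t 9.55 tcp [430.2 146.   71.2] yaw 4.9 gap 0.0 F [1.  0.3 0.1]
shift [-164.5  151.3    1.6] spin 0.193
```

The fingers closed over the top of the plate, because I came in too high. I open and look again.

Call:
move_arm --pt "0 0 -40 0 0.7" --pt "0 0 -78 0 0.7" --pt "0 0 -78 0 0.7" --pt "0 0 -78 0 0.7" --pt "0 0 -78 0 0.7"

```text
clock: 10.05
tool_pos: [0.4289, 0.1459, 0.1473]
tool_rot: [0.676, 0.737, -0.001, -0.0]
ft_force: [0.7, 0.2, 0.1]
finger_gap: 0.695
```

```bash
python3 look.py w7 0.006;python3 to.py 430 146 1 4.9
```

```text
tcp [0.4289 0.1459 0.1473] yaw 4.9
0.93 [436.8, 157.1] (555, 178, 83, 37, np.float32(168.9))
0.85 [274.3, 181.2] (429, 146, 81, 37, np.float32(94.9))
0.79 [160.5, 36.0] (333, 252, 66, 38, np.float32(72.1))
0.72 [130.5, 386.2] (303, -65, 24, 12, np.float32(99.3))
0.58 [428.4, 398.8] (598, -54, 53, 31, np.float32(93.3))
t 10.15 tcp [428.9 146.2 147.3] yaw 4.9 gap 0.704 F [ 0.9  0.1 -1. ]
shift [ -0.3   1.4 146.3] spin 0.001
```

View pics/w7.png

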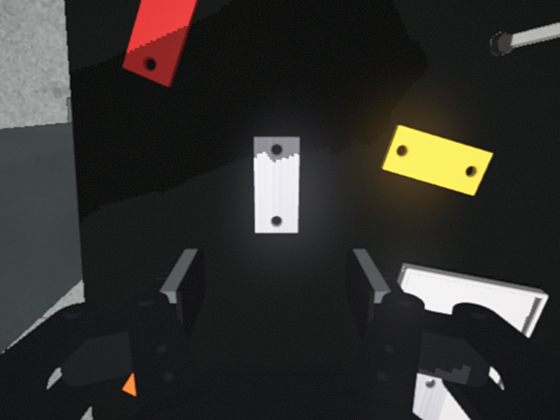

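The plate hasn't moved: pixel (276,184), measured at (429,146). I descend with a narrower opening and feel for the worktop.

Call:
move_arm --pt "0 0 45 0 0.57" --pt "0 0 90 0 0.57" --pt "0 0 125 0 0.57" --pt "0 0 138 0 0.57" --pt "0 0 144 0 0.57"

```text
clock: 10.65
tool_pos: [0.4286, 0.1465, 0.0032]
tool_rot: [0.676, 0.737, -0.001, -0.001]
ft_force: [0.9, 0.2, -0.2]
finger_gap: 0.569
```

Call:
move_arm --pt "0 0.5 1 0 0.57" --pt "0 0.5 2 0 0.57" --pt "0 0.5 3 0 0.57" --pt "0 0.5 3 0 0.57" --pt "0 0.5 3 0 0.57"

```text
clock: 11.15
tool_pos: [0.4303, 0.1463, 0.0018]
tool_rot: [0.676, 0.737, 0.0, 0.0]
ft_force: [0.2, -0.1, -0.1]
finger_gap: 0.571
```

Call:
move_arm --pt "0 0 1 0 0.57" --pt "0 0 2 0 0.57" --pt "0 0 3 0 0.57" --pt "0 0 3 0 0.57" --pt "0 0 3 0 0.57"

```text
clock: 11.65
tool_pos: [0.4299, 0.1464, -0.0018]
tool_rot: [0.676, 0.737, -0.0, -0.0]
ft_force: [0.2, -1.1, -0.6]
finger_gap: 0.573
```

Call:
move_arm --pt "0 0 0 0 0.45" --pt "0 0 -1 0 0.35" --pt "0 0 -1 0 0.2" --pt "0 0 -1 0 0.0" --pt "0 0 -1 0 0.0"

```text
clock: 12.15
tool_pos: [0.4301, 0.1464, -0.0006]
tool_rot: [0.676, 0.737, 0.0, 0.0]
ft_force: [-0.3, -0.0, 6.3]
finger_gap: 0.398
```

Call:
move_arm --pt "0 0 -10 0 0.0" --pt "0 0 -35 0 0.0" --pt "0 0 -65 0 0.0" --pt "0 0 -65 0 0.0" --pt "0 0 -65 0 0.0"

```text
clock: 12.65
tool_pos: [0.4302, 0.1461, 0.0648]
tool_rot: [0.676, 0.737, 0.0, 0.0]
ft_force: [-0.6, -1.1, -1.3]
finger_gap: 0.394
```

```bash
python3 look.py w8 0.071; python3 to.py 595 -5 70 -6.2
```

```text
tcp [0.4302 0.1461 0.0648] yaw 4.9
0.78 [273.9, 254.8] (430, 146, 82, 36, np.float32(94.9))
0.78 [491.0, 179.2] (513, 190, 57, 25, np.float32(168.9))
0.72 [101.1, 32.9] (360, 233, 30, 27, np.float32(72.0))
t 12.75 tcp [429.5 146.1  63.8] yaw 4.9 gap 0.396 F [-0.4 -0.1 -1.3]
shift [-164.7  151.9   -6.3] spin 0.194
```

The plate is held level and centred (82 x 36 at the expected height). I carry it to the tray.

Call:
move_arm --pt "-33 30 -6 0.05 0.0" --pt "-66 61 -6 0.1 0.0" --pt "-99 91 -6 0.15 0.0" --pt "-132 121 -6 0.194 0.0" --pt "-165 152 -6 0.194 0.0"

```text
clock: 13.25
tool_pos: [0.596, -0.0064, 0.0691]
tool_rot: [0.745, 0.667, -0.001, -0.001]
ft_force: [-0.3, 1.4, -1.3]
finger_gap: 0.399
```

Call:
move_arm --pt "0 0 0 0 0.0" --pt "0 0 15 0 0.0" --pt "0 0 30 0 0.0" --pt "0 0 30 0 0.0" --pt "0 0 30 0 0.0"

```text
clock: 13.75
tool_pos: [0.5948, -0.0041, 0.0395]
tool_rot: [0.744, 0.668, -0.001, -0.001]
ft_force: [0.4, 0.0, -0.7]
finger_gap: 0.394
```

```bash
python3 to.py 595 -5 13 -6.2
```

```text
t 13.75 tcp [594.8  -4.1  39.5] yaw -6.1 gap 0.394 F [ 0.4  0.  -0.7]
shift [-0.9  0.4 26.5] spin 0.002
```

Call:
move_arm --pt "-1 0 12 0 0.0" --pt "-1 0 21 0 0.0" --pt "-1 0 26 0 0.0" --pt "-1 0 26 0 0.0" --pt "-1 0 26 0 0.0"

```text
clock: 14.25
tool_pos: [0.5955, -0.0059, 0.0143]
tool_rot: [0.744, 0.668, 0.0, -0.0]
ft_force: [-0.0, 0.6, -0.5]
finger_gap: 0.398
```

Call:
move_arm --pt "0 0 0.8 0 0.0" --pt "0 0 1.5 0 0.0" --pt "0 0 1.5 0 0.44" --pt "0 0 1.5 0 0.52" --pt "0 0 1.5 0 0.62"

```text
clock: 14.75
tool_pos: [0.5956, -0.006, 0.0129]
tool_rot: [0.744, 0.668, 0.0, 0.0]
ft_force: [0.5, 0.8, -0.5]
finger_gap: 0.615
```

Call:
move_arm --pt "0 0 0 0 0.65" --pt "0 0 -15 0 0.7" --pt "0 0 -50 0 0.7" --pt "0 0 -95 0 0.7" --pt "0 0 -125 0 0.7"

```text
clock: 15.25
tool_pos: [0.596, -0.0056, 0.1416]
tool_rot: [0.744, 0.668, 0.001, 0.001]
ft_force: [1.2, -0.9, 0.4]
finger_gap: 0.699
```

```bash
python3 look.py w9 0.010
python3 - <<'E'
from cell import imaging
from h import *
im=imaging.capture("scene")
cv2.imwrite("pics/s9.png",cv2.resize(im[110:250,200:400],(800,560),interpolation=cv2.INTER_CUBIC))
a=cv2.imread("pics/w9.png")
E
```

```text
tcp [ 0.596  -0.0056  0.1416] yaw -6.2
0.89 [21.9, 295.3] (365, -79, 41, 40, np.float32(62.1))
0.82 [271.2, 190.3] (596, -8, 84, 38, np.float32(82.8))
0.75 [272.2, 270.9] (588, -77, 57, 37, np.float32(84.8))
```

View pics/w9.png

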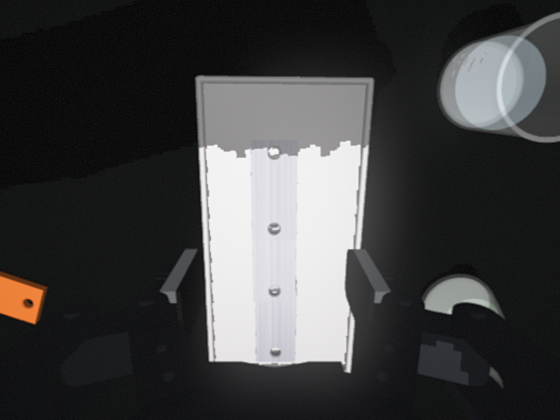

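View pics/s9.png

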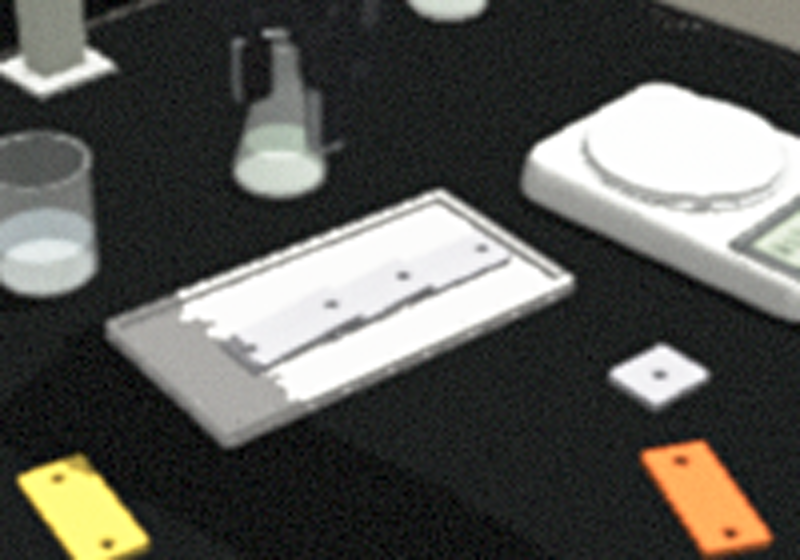

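The scene view shows the shingled row with shadows under each raised near edge. In the wrist view the holes are at (274,152), (274,228), (274,291) and (276,351). As a last check I measure their spacing, then hand in.

Run:
```python
from cell import monitor, imaging, job
from h import *
s=monitor.state();C=imaging.calibration("wrist");T=wristT(s,C)
p=np.array([to_plane(q,C,T,z)[0]*1000 for q,z in(([276,351],.010),([274,291],.015),([274,228],.015),([274,152],.011))])
print(p.round(1),np.linalg.norm(np.diff(p,axis=0),axis=1).round(1))
print(s["clock"],job.job_done())
```

```text
[[ 582.  -156.5]
 [ 587.   -92.8]
 [ 593.1  -36.5]
 [ 599.6   23.6]] [63.9 56.6 60.5]
the job is handed in; nothing more can be done
15.4 None
```

Both long steel plates are laid in the tray as a shingled row, and the job was handed in at about 15.4 s of the 40 s allowed. `job_done()` gives no verdict, so I can't confirm it passed.

- **Spacing:** measured from the holes in the last wrist picture, it runs 64, 57 and 60 mm along the row. That is close to the 60 mm I aimed for, about a quarter overlap. The holes lie on one straight line along the tray.
- **Alignment:** the two laid plates measured 83–84°, against the tray's 83–84°.
- **Slope:** the scene picture shows each new plate propped on the one before and its far end down on the tray floor. I judged the slope by eye and did not measure the contact forces.
- **First plate:** it appears flat and where it started. Its far hole read (579, -156) mm before the first plate was laid and (582, -156) mm at the end.

**What went wrong:** my first grasp of the second plate came in too high, so the fingers closed over it and pressed on it with about 20 N. The plate did not move, and I gripped it again lower down.

**Where checks disagreed:** the top and wrist views of the first plate's hole differed by about 4 mm, within tolerance.

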